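# Load-test a trumpet valve spring on a beam tester

### The arm

A 6-joint arm with a two-finger parallel gripper is mounted at the origin on the work surface. World frame = base frame: x ahead of the robot, y to its left, z up, the work surface at z = 0. Lengths are in m, angles in rad, forces in N, time in s.
With the tool pointing down it reaches from about 0.375 to 0.75 m from the base axis. Payload 9 kg.
Tool frame: the origin (TCP) lies midway between the tips of the shut fingers; the grasp point (between the pads) lies 19 mm behind it; z points along the fingers, y is the line along which they close (so a half turn about z gives the same grasp; the last joint's range is limited). The gripper opens to 85 mm and grips with 20 to 120 N. Pads are 22 mm wide; open, the fingers measure 114 mm over their backs; the gripper's body (76 mm by 85 mm) begins 54 mm behind the grasp point. The pads swing forward as they close: fully open they stand 13 mm farther back than shut.
Start: joints at [-1.424, 0.104, 0.097, 1.564, 0, 1.353], TCP at [0.214, -0.561, 0.231] pointing down, gripper open.
Joint ranges: [-2.99, 2.99], [-0.84, 1.86], [-1.1, 1.16], [-1.84, 2.11], [-1.51, 1.56], [-3.14, 3.14]. Speed limits (rad/s): [2.22, 2.22, 2.57, 3.14, 3.14, 3.14].

### API

Orientations are given as a rotation vector (axis times angle).
In Python, from bench import env gives the robot as it stands.
- The arm moves only by the tool play_rows, never from a script. Its argument "plan" is a list of rows, each a list of 7 numbers: the shift along the world's x, y, z each as a share of 200 mm, from -1 to 1, then the turn, a rotation vector about the world's x, y, z each as a share of 0.15 rad, from -1 to 1, then the opening, from 0 (shut) to 1 (fully open). In form: [[x, y, z, ax, ay, az, jaw], ...]. A call has 1 to 8 rows; each row shifts and turns the commanded pose from where the row before left it; what a row does not reach is not made up. A row lasts 1/10 s, in which the tool goes at most 50 mm and 8.59 degrees, less where a joint would pass 70% of its speed; a pose out of reach is approached as far as the arm can. A call with a number of a shift or a turn outside -1 to 1 is refused whole. A call with a gripper value outside its range is refused whole. The fingers move at their own pace and stop on an object; "grip_force" is the grip in N (left out, the last holds). Time passes only in rows, so rows that do not move let the fingers close. It gives the time, the measured TCP pose, the force, the opening and the grip force at its end, in the units of the state.
- env.get_obs(): the state, without advancing time (a new reading comes with each control period).
- env.get_image(name): name is "side" or "top" or "wrist"; returns (picture, depth): 480x640x3 uint8, red, green, blue; 480x640 float32, m along the optical axis (not along the pixel's ray), 0 where there is no reading.
- env.camera_model(name): a dict with "fx", "fy", "cx", "cy" (pixels), "view" (4x4, takes a point from world to camera coordinates). Camera axes: x right, y up, looking along -z (the intrinsics and any distortion apply to the point x, -y, -z); pixel columns grow to the right and rows downward; lengths in m; the calibration is good to about 2 mm. A picture is of the moment at which its call begins: read the wrist's pose just before it. camera_model takes no time and is no camera call; for the wrist camera it gives the pose at the moment of the call.
- env.job_done(): hands the job in; it is judged then, once.
Trained networks look in the newest picture that a camera, given by its name, has taken for a name from the list of things; names that differ only in an ending like _2 or _b are one class to them, and where a whole thing is asked for, a point or a joint stands for the part that bears it (a point fixed in the world has none). Each returns a list of dicts, best first, with "score" (0 to 1); they miss things now and then, are a little off and sometimes report something else, mostly with a low value. They report only what shows in the picture. A call takes as long as a camera call.
- env.recognise(camera, query): "location" ([column, row] in pixels, amid what is visible of it).
The state is a dict: "t": time; "qpos": joint angles; "qvel": joint speeds; "joint_torque": joint torques, N m; "ee_pos": TCP position; "eef_rot": TCP orientation; "wrist_force": force on the tool from outside, world axes, zero at the start; "ft_torque": the same for the moment, N m; "width": finger opening in m; "finger_force": force on a finger pad.
Only numpy, scipy, OpenCV 4.12 (cv2) and the standard library are available. Lean on these libraries where they do the work, as an engineer would, in place of code of your own. Each camera call takes 0.05 s, during which the arm holds its last target. There are 200 camera calls.

### The job

Load-test the valve spring in the beam tester: press the black knob down with the closed fingers until the beam lifts off its rest and floats, and keep its pointer between the two long heavy marks of the scale for six seconds without a break. Then let the beam gently back down onto its rest and come clear of the knob so that the plunger rises again. Do not force the press, never touch the beam or what stands on it, never let it swing fast or slam against its rest or its stop, and leave the parts and tools on the table where they are.

Things in the scene. Friction and masses are not known exactly. Their poses are not given: they have to be found in the camera images.
- tester: Bench spring tester, fixed grey casting, base 130 x 530 x 18 mm. Origin on the table under the fulcrum; x across the beam, y along it towards the brass weights and pointer, z up. A press column stands at x = -52, y = -60 mm; its arm (top 194 mm high) carries an upright plunger over the spring. Rest pad, stop pin and scale plate stand at y = +250 mm.
- fulcrum (a point): Knife edge on which the beam turns, 70 mm above the table. On the 450 mm bar stand two brass weights (50 mm across, y = +190 mm) and a dark steel counterpoise (48 mm, y = -180 mm). Nominal: beam 2.0 kg, inertia about the edge 0.055 kg m2, torque that holds the weight end down when level 0.06 N m, top-heaviness 0.34 N m/rad with the loaded spring; all scale together by a hidden 0.8 to 1.2.
- beam (a joint): Beam angle in rad: 0 level, positive with pointer and weights up. It lies on its rest at -0.16; a stop pin ends it at +0.16. The two long heavy scale marks are at -0.07 and +0.07. Hardly any friction. It is top-heavy and never steadies by itself: off its balance it tips on, ever faster (time constant 0.7 to 1.2 s), to one stop or the other, unless the load on the spring is corrected all the time.
- spring_axis (a point): Point at fulcrum height under the plunger, 60 mm from the fulcrum towards -y: the valve spring (65 N/m nominal, 48 mm travel, 21 mm across) stands here on the beam, with a domed cap. Pressing it lifts the pointer end. Its foot sinks by 60 mm x beam angle, so squeeze = plunger - 4 mm - 0.060 x (beam + 0.16), in m, when above zero.
- plunger (a joint): How far the plunger is pressed down in m: 0 up, 0.055 fully down. A light return spring pushes it up with 0.6 to 1.4 N, so it follows the finger. Its foot meets the spring cap at 4 mm. At about 38 mm (32 to 44 as the masses vary) the beam lifts off its rest; it balances level at only about 28 mm (25 to 32): the plunger must come back up as the beam rises.
- knob_top (a point): Centre of the flat top (34 mm across) of the black mushroom knob, 44 mm across at its widest and 18 mm thick, on the plunger; it moves straight down with the plunger. 272 mm above the table when up. Press it from above with the shut fingers.
- pointer (a point): Tip region of the beam's pointer, 250 mm from the knife edge along the beam. Level with zero_mark when the beam is level, 40 mm lower on its rest; the heavy marks are 17.5 mm above and below zero.
- zero_mark (a point): The zero of the scale, 70 mm above the table, 250 mm from the fulcrum along the tester's y; fixed to the tester.
- mouthpiece: Bystander: brass trumpet mouthpiece, 27 mm across and 87 mm tall, standing on its rim. Origin at its foot.
- oil_bottle: Bystander: small white oil bottle with a black cap, 27 mm across, 82 mm tall. Origin at its foot.
- screwdriver: Bystander: screwdriver lying on the table, 170 mm long.
- parts_dish: Bystander: round steel dish, 100 mm across and 18 mm high, with small valve parts in it. Origin under its centre.
- piston_rest: Bystander: wooden rest 70 x 44 x 22 mm with the valve's piston lying on it, 40 mm high in all. Origin under its centre.

How it is judged:
By the outcome, as a careful person would: the job done as asked, in the order asked, and still so for the second after the job is handed in, with the robot touching nothing.
It also fails if it takes over 64 s, if anything falls off the work surface, if the arm or the gripper's body presses on something with over 40 N, if the wrist force passes 120 N, or if a joint passes its speed limit or range.

## Working session

There is one attempt and no reset: what is moved stays moved. The work goes in short steps, Python scripts to look and compute and a tool call to move; the robot and the scene stay as the last step left them, time stands still between calls to the robot, and variables do not carry over. Pictures are saved under pics/ and viewed, at most 10 in all, crops included, and the job is handed in when it is done.

Besides the shell and the picture viewer there is one more tool, called as name([rows], argument=value, ...), one row to a line, values as JSON. play_rows: Moves the arm, as the interface text tells. Its arguments: {"type":"object","properties":{"plan":{"type":"array","items":{"type":"array","items":{"type":"number","minimum":-1,"maximum":1}}},"grip_force":{"type":"number"}},"required":["plan"]}

```bash
ls; mkdir -p pics; cat > h.py <<'E'
from bench import env
import numpy as np, cv2
def rays(name,px):
    m=env.camera_model(name); V=np.array(m["view"]); R=V[:3,:3]; c=-R.T@V[:3,3]
    d=np.array([(px[0]-m["cx"])/m["fx"],-(px[1]-m["cy"])/m["fy"],-1.0])
    return c,R.T@d   # point = c + depth*d
def proj(name,P):
    m=env.camera_model(name); V=np.array(m["view"]); p=V[:3,:3]@np.array(P)+V[:3,3]
    return np.array([m["cx"]+m["fx"]*p[0]/-p[2], m["cy"]+m["fy"]*(-p[1])/-p[2]])
E
python3 - <<'E'
from h import *
print(env.get_obs()); 
for n in ("side","top"):
    im,d=env.get_image(n); cv2.imwrite(f"pics/{n}0.png",im[:,:,::-1]); np.save(f"{n}_d0.npy",d)
    m=env.camera_model(n); print({k:(v if k!="view" else np.round(v,3).tolist()) for k,v in m.items()})
    for q in ("tester","fulcrum","spring_axis","knob_top","pointer","zero_mark","beam","mouthpiece","oil_bottle"):
        for r in env.recognise(n,q)[:2]:
            u=np.array(r["location"]); c,dd=rays(n,u); z=d[int(u[1]),int(u[0])]
            print(n,q,round(r["score"],2),u.round(1),np.round(c+z*dd,3))
E
```

```text
pics
{'t': 0.0, 'qpos': array([-1.42369504e+00,  1.04691967e-01,  9.64641117e-02,  1.56389784e+00,
        2.44363923e-06,  1.35309973e+00]), 'qvel': array([-0.00085406, -0.00050907, -0.0004656 ,  0.00071518,  0.00116498,
       -0.00175255]), 'joint_torque': array([-2.69647746e-03, -5.56940031e+01,  5.03640103e+01,  1.74580183e-02,
       -3.93408336e-04, -9.17374081e-06]), 'ee_pos': array([ 0.21401781, -0.56017565,  0.23052378]), 'eef_rot': array([-3.08817155e+00, -5.69610144e-01, -7.74952658e-05]), 'wrist_force': array([ 0.49557905,  0.21086324, -0.20886395]), 'ft_torque': array([-0.00819225,  0.02894185,  0.00088779]), 'finger_force': 0.0, 'width': 0.08538918364971862}
{'fx': 434.09032281342394, 'fy': 434.09032281342394, 'cx': 318.78495737013657, 'cy': 242.8815726937897, 'view': [[0.951, -0.309, 0.017, -0.508], [0.164, 0.55, 0.819, -0.28], [-0.262, -0.776, 0.574, -0.75], [0.0, 0.0, 0.0, 1.0]]}
side tester 0.78 [304.6 320.6] [ 0.477 -0.092  0.152]
side fulcrum 0.98 [302.9 323.2] [ 0.474 -0.091  0.146]
side spring_axis 0.73 [305.5 323.4] [ 0.477 -0.095  0.148]
side knob_top 0.98 [3
[... 509 characters left out ...]
.64920691516704, 'cx': 321.09793975033665, 'cy': 237.6604186237536, 'view': [[0.028, -0.999, 0.02, 0.049], [0.994, 0.03, 0.11, -0.6], [-0.11, 0.017, 0.994, -1.088], [0.0, 0.0, 0.0, 1.0]]}
top tester 0.57 [310.2 263.6] [0.532 0.091 0.076]
top fulcrum 0.8 [310.6 265.1] [0.529 0.09  0.069]
top spring_axis 0.95 [310.6 263.2] [0.533 0.09  0.076]
top knob_top 0.59 [345.7 268.5] [0.514 0.022 0.272]
top knob_top 0.49 [267.5 313.9] [0.41  0.19  0.023]
top pointer 0.86 [311.7 259.5] [0.541 0.087 0.081]
top zero_mark 0.62 [312.4 263.6] [0.532 0.086 0.081]
top beam 0.91 [302.  257.3] [0.546 0.11  0.073]
top beam 0.16 [266.1 311. ] [0.417 0.194 0.025]
top oil_bottle 0.61 [307.4 319.1] [0.403 0.093 0.059]
```

View pics/side0.png

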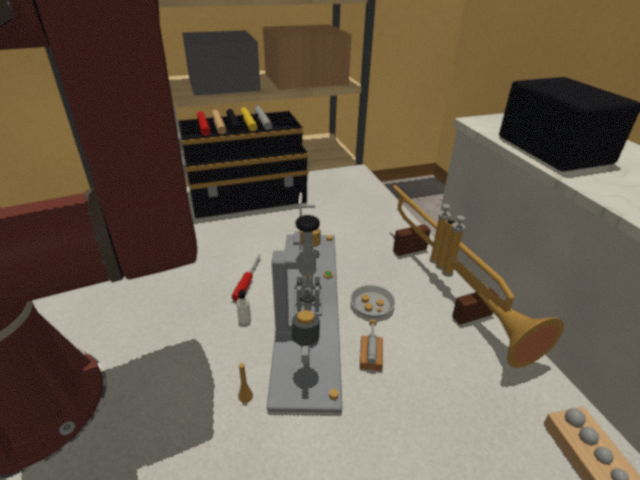

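View pics/top0.png

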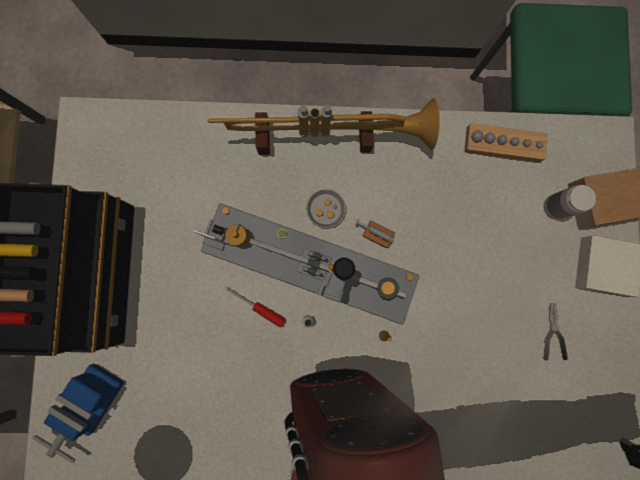

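```bash
cat >> h.py <<'E'
def cloud(name,d):
    m=env.camera_model(name); V=np.array(m["view"]); R=V[:3,:3]; c=-R.T@V[:3,3]
    v,u=np.mgrid[0:480,0:640]
    D=np.stack([(u-m["cx"])/m["fx"],-(v-m["cy"])/m["fy"],-np.ones(u.shape)],-1)*d[...,None]
    return D@R+c
E
python3 - <<'E'
from h import *
for n,pts in (("top",dict(w=(235,235),cp=(388,288),knob=(344,268))),("side",dict(w=(311,236),cp=(306,323),knob=(307,223)))):
    d=np.load(f"{n}_d0.npy"); C=cloud(n,d)
    for k,(u,v) in pts.items():
        P=C[v-16:v+17,u-16:u+17].reshape(-1,3); q=P[:,2]; 
        hi=np.percentile(q[q<0.3],97)
        S=P[(abs(q-hi)<0.006)]
        print(n,k,len(S),np.median(S,0).round(4),S.std(0).round(4), S.min(0).round(3),S.max(0).round(3))
d=np.load("top_d0.npy");d2=env.get_image("top")[1]; print("noise",(d-d2)[225:245,228:242].std(), (d-d2)[225:245,228:242].mean())
C=cloud("top",d); print(C[228:243:3,226:246:3,2].round(4)); print(C[255:281:3,332:358:3,2].round(4))
E
```

```text
top w 45 [0.5955 0.2678 0.1007] [0.0052 0.0091 0.0027] [0.579 0.241 0.093] [0.603 0.302 0.104]
top cp 147 [ 0.48   -0.0816  0.1519] [0.0077 0.0083 0.0022] [ 0.463 -0.102  0.148] [ 0.495 -0.067  0.158]
top knob 368 [0.5148 0.0248 0.2722] [0.0104 0.0104 0.0017] [0.494 0.003 0.268] [0.536 0.044 0.277]
side w 189 [0.5113 0.0128 0.2717] [0.0109 0.0065 0.0019] [0.494 0.    0.267] [0.536 0.032 0.274]
side cp 212 [ 0.4799 -0.085   0.1521] [0.0076 0.0095 0.002 ] [ 0.46  -0.105  0.148] [ 0.495 -0.064  0.156]
side knob 288 [0.5139 0.0185 0.2724] [0.0107 0.0102 0.0018] [0.494 0.    0.268] [0.536 0.043 0.275]
noise 0.08992474 -0.0077023827
[[0.018  0.08   0.0808 0.0847 0.0822 0.0832 0.0854]
 [0.0363 0.0795 0.0968 0.1031 0.0867 0.0889 0.09  ]
 [0.0788 0.0852 0.1029 0.1038 0.0866 0.0846 0.0901]
 [0.0794 0.0817 0.0822 0.0834 0.0849 0.0895 0.0847]
 [0.0214 0.0822 0.0809 0.0837 0.0855 0.0838 0.0875]]
[[0.0176 0.0193 0.0185 0.0198 0.0148 0.0152 0.0145 0.0158 0.0186]
 [0.0162 0.0202 0.018  0.2702 0.2715 0.2722 0.017  0.0154 0.0165]
 [0.0173 0.0205 0.2704 0.2744 0.2703 0.2749 0.2722 0.0158 0.0195]
 [0.1862 0.2699 0.2723 0.2748 0.2771 0.2699 0.2755 0.2714 0.018 ]
 [0.1888 0.2712 0.2739 0.2725 0.272  0.2704 0.2722 0.2725 0.0182]
 [0.1528 0.2717 0.2723 0.2715 0.2737 0.2727 0.2729 0.2691 1.1458]
 [0.1918 0.2694 0.2739 0.2725 0.2717 0.2742 0.2744 0.2723 0.0202]
 [0.1945 0.1914 0.2713 0.2723 0.2727 0.2723 0.2701 0.0935 0.101 ]
 [0.1944 0.1914 0.1918 0.1957 0.2701 0.0201 0.0197 0.0914 0.0919]]
```

play_rows([
  [0, 0, 0.22, 0, 0, 0, 0],
  [0, 0, 0.22, 0, 0, 0, 0],
  [0.11, 0.2, 0, 0, 0, 0.7, 0],
  [0.11, 0.2, 0, 0, 0, 0.7, 0],
  [0.11, 0.2, 0, 0, 0, 0.7, 0],
  [0.11, 0.2, 0, 0, 0, 0.7, 0],
  [0.11, 0.2, 0, 0, 0, 0.7, 0],
  [0.11, 0.2, 0, 0, 0, 0.7, 0],
])

```text
t: 1.85
ee_pos: [0.3466, -0.3189, 0.3195]
eef_rot: [2.757, 1.504, 0.0]
wrist_force: [1.2, -0.2, -0.1]
width: 0.0
finger_force: 0.0
```

play_rows([
  [0.11, 0.2, 0, 0, 0, 0.7, 0],
  [0.11, 0.2, 0, 0, 0, 0.7, 0],
  [0.11, 0.2, 0, 0, 0, 0.7, 0],
  [0.11, 0.2, 0, 0, 0, 0.7, 0],
  [0.11, 0.2, 0, 0, 0, 0.7, 0],
  [0.11, 0.2, 0, 0, 0, 0.7, 0],
  [0.11, 0.2, 0, 0, 0, 0.7, 0],
  [0, 0, 0, 0, 0, 0, 0],
])

```text
t: 2.65
ee_pos: [0.5014, -0.0362, 0.3192]
eef_rot: [-2.027, -2.4, -0.002]
wrist_force: [0.1, -1.3, 0.9]
width: 0.0001
finger_force: 0.0
```

play_rows([
  [0.034, 0.15, 0, 0, 0, 0, 0],
  [0.034, 0.15, 0, 0, 0, 0, 0],
  [0, 0, -0.1, 0, 0, 0, 0],
  [0, 0, -0.08, 0, 0, 0, 0],
  [0, 0, 0, 0, 0, 0, 0],
])

```text
t: 3.15
ee_pos: [0.5127, 0.0193, 0.2813]
eef_rot: [-2.037, -2.388, 0.002]
wrist_force: [0.3, 0.0, -0.1]
width: 0.0
finger_force: 0.0
```

```bash
python3 - <<'E'
from h import *
o=env.get_obs(); print(o["t"],o["ee_pos"],o["eef_rot"],o["wrist_force"],o["qpos"].round(2))
for n in ("side","top"):
    im,d=env.get_image(n); cv2.imwrite(f"pics/{n}1.png",im[:,:,::-1]); np.save(f"{n}_d1.npy",d)
a=cv2.imread("pics/side1.png")[150:430,180:440]; b=cv2.imread("pics/top1.png")[180:390,180:480]
a=cv2.resize(a,(390,420));b=cv2.resize(b,(400,280))
c=np.zeros((420,790,3),np.uint8); c[:,:390]=a; c[:280,390:]=b; cv2.imwrite("pics/c1.png",c)
E
```

```text
3.15 [0.51274879 0.01934708 0.2813134 ] [-2.03695059 -2.38830822  0.00248834] [ 0.33772484  0.01993585 -0.07250278] [-0.22 -0.14 -0.05  1.66 -0.    1.19]
```

View pics/c1.png

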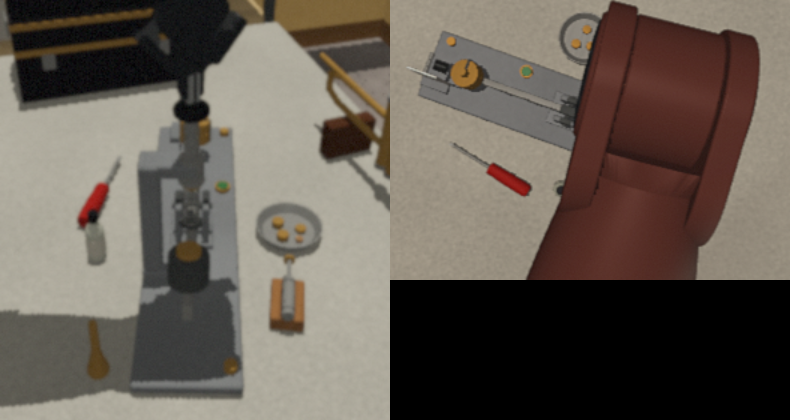

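```bash
cat > est.py <<'E'
from h import *
import json,sys
F=np.array([0.5335,0.0805,0.070]); E=np.array([0.31,0.95,0]); E/=np.linalg.norm(E); X=np.array([E[1],-E[0],0])
def beam(P,th):  # world points -> beam frame (x,y,z') at angle th
    Q=P-F; x=Q@X; y=Q@E; z=Q[...,2]; c,s=np.cos(th),np.sin(th)
    return np.stack([x,c*y+s*z,-s*y+c*z],-1)
def sel(P,y0,R):
    Q=P.reshape(-1,3); return Q[(np.hypot((Q-F)@X,(Q-F)@E-y0)<R+0.03)&(Q[:,2]>0.03)]
def theta(P,y0,h,R=0.024,w=0.005):
    P=sel(P,y0,R); best=(0,0)
    for th in np.arange(-.19,.19,.004):
        B=beam(P,th); n=((np.hypot(B[:,0],B[:,1]-y0)<R)&(abs(B[:,2]-h)<w)).sum()
        if n>best[0]: best=(n,th)
    th=best[1]
    for _ in range(6):
        B=beam(P,th); B=B[(np.hypot(B[:,0],B[:,1]-y0)<R)&(abs(B[:,2]-h)<w)]
        th+=(B[:,2]-h).mean()/y0 if len(B) else 0
    return th,best[0]
E
python3 - <<'E'
from est import *
for n,y0 in (("top",.19),("side",-.18)):
  for i in (0,1):
    B=beam(sel(cloud(n,np.load(f"{n}_d{i}.npy")),y0,.025),-.16); B=B[np.hypot(B[:,0],B[:,1]-y0)<.03]
    H,e=np.histogram(B[:,2],np.arange(-.02,.07,.003)); print(n,i,[(round(a,3),int(b)) for a,b in zip(e,H) if b>4])
    k=e[np.argmax(H)]+.0015; S=B[abs(B[:,2]-k)<.006]; print(len(S),np.median(S[:,2]),(S.min(0)+S.max(0))/2,S.min(0),S.max(0), np.polyfit(S[:,1],S[:,2],1)[0])
E
```

```text
top 0 [(np.float64(0.007), 7), (np.float64(0.01), 10), (np.float64(0.013), 8), (np.float64(0.016), 10), (np.float64(0.019), 8), (np.float64(0.022), 10), (np.float64(0.025), 10), (np.float64(0.028), 8), (np.float64(0.031), 7), (np.float64(0.034), 7), (np.float64(0.037), 11), (np.float64(0.04), 48), (np.float64(0.043), 166), (np.float64(0.046), 87), (np.float64(0.049), 8), (np.float64(0.058), 11), (np.float64(0.061), 17), (np.float64(0.064), 11)]
314 0.044910306786820134 [0.00132906 0.19011399 0.04447264] [-0.02367616  0.16520678  0.03871875] [0.02633429 0.2150212  0.05022653] 0.01709764653088353
top 1 [(np.float64(0.007), 14), (np.float64(0.01), 7), (np.float64(0.013), 8), (np.float64(0.016), 11), (np.float64(0.019), 5), (np.float64(0.022), 15), (np.float64(0.025), 6), (np.float64(0.031), 11), (np.float64(0.034), 12), (np.float64(0.037), 10), (np.float64(0.04), 37), (np.float64(0.043), 172), (np.float64(0.046), 89), (np.float64(0.049), 11), (np.float64(0.058), 10), (np.float64(0.061), 25)]
313 0.04511128152811948 [0.00117988 0.19019723 0.04446602] [-0.02376818  0.16487419  0.03854415]
[... 559 characters left out ...]
2] [-0.023544   -0.20498054  0.04153217] [ 0.02344699 -0.16287718  0.05348216] 0.07064964098136446
side 1 [(np.float64(0.007), 26), (np.float64(0.01), 37), (np.float64(0.013), 36), (np.float64(0.016), 46), (np.float64(0.019), 38), (np.float64(0.022), 40), (np.float64(0.025), 36), (np.float64(0.028), 46), (np.float64(0.031), 37), (np.float64(0.034), 44), (np.float64(0.037), 43), (np.float64(0.04), 39), (np.float64(0.043), 68), (np.float64(0.046), 177), (np.float64(0.049), 25), (np.float64(0.052), 95), (np.float64(0.055), 58)]
305 0.04674388103886285 [-3.16747153e-05 -1.83340656e-01  4.75790225e-02] [-0.02350488 -0.20403726  0.04170294] [ 0.02344153 -0.16264405  0.0534551 ] 0.06849566773444447
```

play_rows([
  [0.01, 0.025, -0.03, 0, 0, 0, 0],
  [0, 0, 0, 0, 0, 0, 0],
])

```text
t: 3.45
ee_pos: [0.5159, 0.0246, 0.2774]
eef_rot: [2.038, 2.39, 0.001]
wrist_force: [-0.2, -0.5, 0.0]
width: 0.0001
finger_force: 0.0
```

play_rows([
  [0, 0, -0.02, 0, 0, 0, 0],
  [0, 0, -0.02, 0, 0, 0, 0],
  [0, 0, -0.02, 0, 0, 0, 0],
  [0, 0, -0.02, 0, 0, 0, 0],
  [0, 0, -0.02, 0, 0, 0, 0],
  [0, 0, -0.02, 0, 0, 0, 0],
  [0, 0, -0.02, 0, 0, 0, 0],
  [0, 0, -0.02, 0, 0, 0, 0],
])

```text
t: 4.25
ee_pos: [0.5158, 0.0244, 0.2452]
eef_rot: [2.038, 2.39, 0.0]
wrist_force: [0.4, 0.0, 1.6]
width: -0.0003
finger_force: 1.3
```

```bash
cat > look.py <<'E'
from est import *
def look(k=2):
    out=[]
    for _ in range(k):
        o=env.get_obs(); d=env.get_image("top")[1]; th,n=theta(cloud("top",d),.19,.045)
        r=[o["t"],float(th),float(o["ee_pos"][2]),float(o["wrist_force"][2]),int(n)]; out.append(r)
        with open("log.jsonl","a") as f: f.write(json.dumps(r)+"\n")
        print("t %.2f th %.4f z %.5f fz %.2f n %d"%tuple(r))
    o=env.get_obs(); print("now",o["t"],o["ee_pos"].round(4),o["wrist_force"].round(2))
    return out
if __name__=="__main__": look(int(sys.argv[1]) if len(sys.argv)>1 else 2)
E
python3 look.py 5
```

```text
t 4.25 th -0.1592 z 0.24517 fz 1.64 n 275
t 4.30 th -0.1584 z 0.24446 fz 1.44 n 278
t 4.35 th -0.1601 z 0.24483 fz 2.80 n 282
t 4.40 th -0.1592 z 0.24520 fz 2.45 n 279
t 4.45 th -0.1589 z 0.24540 fz 3.57 n 277
now 4.5 [0.5156 0.0245 0.2455] [ 0.33 -0.5   2.63]
```

play_rows([
  [0, 0, -0.005, 0, 0, 0, 0],
  [0, 0, -0.005, 0, 0, 0, 0],
  [0, 0, -0.005, 0, 0, 0, 0],
  [0, 0, -0.005, 0, 0, 0, 0],
  [0, 0, -0.0025, 0, 0, 0, 0],
  [0, 0, -0.0025, 0, 0, 0, 0],
  [0, 0, -0.0025, 0, 0, 0, 0],
  [0, 0, -0.0025, 0, 0, 0, 0],
])

```text
t: 5.3
ee_pos: [0.5157, 0.0244, 0.2393]
eef_rot: [2.038, 2.391, 0.0]
wrist_force: [1.3, 0.0, 3.4]
width: 0.0001
finger_force: 1.5
```

```bash
python3 look.py 2
```

```text
t 5.30 th -0.1564 z 0.23932 fz 3.43 n 281
t 5.35 th -0.1567 z 0.23925 fz 3.47 n 280
now 5.4 [0.5157 0.0244 0.2393] [ 0.77 -0.44  3.27]
```

play_rows([
  [0, 0, -0.001, 0, 0, 0, 0],
  [0, 0, -0.001, 0, 0, 0, 0],
  [0, 0, -0.001, 0, 0, 0, 0],
])

```text
t: 5.7
ee_pos: [0.5156, 0.0245, 0.2387]
eef_rot: [2.038, 2.391, 0.0]
wrist_force: [-0.3, -0.4, 3.6]
width: 0.0
finger_force: 1.5
```

```bash
python3 look.py 2
```

```text
t 5.70 th -0.1381 z 0.23872 fz 3.59 n 283
t 5.75 th -0.1352 z 0.23869 fz 2.88 n 276
now 5.8 [0.5157 0.0245 0.2387] [1.05 0.5  2.32]
```

```bash
cat > plan.py <<'E'
from look import *
# cmds.txt lines: t_start dz_share dz_share ...   (p in mm, row linear)
def knots():
    T=[0,4.5]; P=[26.6,26.6]
    for l in open("cmds.txt"):
        w=list(map(float,l.split())); t=w[0]
        if t>T[-1]: T.append(t); P.append(P[-1])
        for s in w[1:]: t+=.1; T.append(t); P.append(P[-1]-200*s)
    return T,P
LAG=.02; DT=.01
def f(x,p):  # x: th, om, a(1/s2/mm), p0(mm), b(mm/rad)
    th,om,a,p0,b=x; al=a*(p-p0+b*th)
    return np.array([th+om*DT+al*DT*DT/2,om+al*DT,a,p0,b])
def jac(x,p):
    J=np.zeros((5,5)); 
    for i,h in enumerate((1e-4,1e-4,1e-4,1e-3,1e-2)):
        e=np.zeros(5); e[i]=h; J[:,i]=(f(x+e,p)-f(x-e,p))/2/h
    return J
def ekf(log,tend):
    T,P=knots(); pc=lambda t: np.interp(t-LAG,T,P)
    x=np.array([-.1565,.03,.085,26.,32.]); S=np.diag([.001,.02,.012,1.5,10.])**2
    Q=np.diag([1e-10,(.012**2)*DT,1e-12,(.1**2)*DT,1e-8]); t=5.30; log=[r for r in log if r[0]>5.31]
    n=0
    while True:
        for r in [r for r in log if abs(r[0]-t)<.006]:
            H=np.eye(5)[0]; s=S[0,0]+.0009**2; K=S[:,0]/s; inn=r[1]-x[0]
            x=x+K*inn; S=S-np.outer(K,S[0]); 
            if t>tend-.9: print("inn %.2f %.4f"%(t,inn))
        if t>=tend-.001: break
        J=jac(x,pc(t+DT/2)); x=f(x,pc(t+DT/2)); S=J@S@J.T+Q; t=round(t+DT,3)
    return x,S
def plan(x,t0,ref,n,w,maxv=None):
    """rows of p so that th follows th''=-w^2(th-ref)-2w om; ref: value or function of t"""
    T,P=knots(); x=x.copy(); tt=[0,t0]; pp=[P[-1],P[-1]]; rows=[]; tr=[]
    for k in range(n):
        y=x.copy()
        for i in range(6): y=f(y,pp[-1])
        r=ref(t0+.1*k+.1) if callable(ref) else ref
        acc=-w*w*(y[0]-r)-2*w*y[1]
        p=y[3]-y[4]*y[0]+acc/y[2]; s=round(-(p-pp[-1])/200,4); s=float(np.clip(s,-.03,.03)); s=round(s*2,3)/2
        rows.append(s); tt.append(t0+.1*(k+1)); pp.append(pp[-1]-200*s)
        for i in range(10): x=f(x,np.interp(t0+.1*k+DT*(i+.5)-LAG,tt,pp))
        tr.append((round(x[0],3),round(x[1],3)))
    return rows,tr,pp[2:]
if __name__=="__main__":
    k=int(sys.argv[1]); ref=float(sys.argv[2]); n=int(sys.argv[3]); w=float(sys.argv[4])
    if k: look(k)
    log=[json.loads(l) for l in open("log.jsonl")]; t=env.get_obs()["t"]
    x,S=ekf(log,t); print("t",t,"x",x.round(4),"sd",np.sqrt(np.diag(S)).round(4))
    T,P=knots(); print("p cmd",P[-1],"p meas",(.272-env.get_obs()["ee_pos"][2])*1e3)
    rows,tr,pp=plan(x,t,ref,n,w); print("ROWS",rows); print(tr); print(np.round(pp,2))
    print("PASTE",round(t,2),*rows)
E
cat > cmds.txt <<'E'
4.5 -0.005 -0.005 -0.005 -0.005 -0.0025 -0.0025 -0.0025 -0.0025
5.4 -0.001 -0.001 -0.001
E
python3 plan.py 0 0 6 1.5
```

```text
inn 5.35 -0.0018
inn 5.70 0.0023
inn 5.75 -0.0016
t 5.8 x [-0.1303  0.0949  0.0843 26.2728 33.5177] sd [1.4000e-03 1.7400e-02 1.1900e-02 1.1354e+00 7.5122e+00]
p cmd 33.20000000000001 p meas 33.29836645682205
ROWS [0.0165, 0.003, 0.0025, 0.002, 0.0015, 0.0015]
[(np.float64(-0.12), np.float64(0.109)), (np.float64(-0.109), np.float64(0.106)), (np.float64(-0.099), np.float64(0.101)), (np.float64(-0.089), np.float64(0.094)), (np.float64(-0.08), np.float64(0.087)), (np.float64(-0.072), np.float64(0.081))]
[29.9 29.3 28.8 28.4 28.1 27.8]
PASTE 5.8 0.0165 0.003 0.0025 0.002 0.0015 0.0015
```

play_rows([
  [0, 0, 0.0165, 0, 0, 0, 0],
  [0, 0, 0.003, 0, 0, 0, 0],
  [0, 0, 0.0025, 0, 0, 0, 0],
  [0, 0, 0.002, 0, 0, 0, 0],
])

```text
t: 6.2
ee_pos: [0.5157, 0.0245, 0.2436]
eef_rot: [2.038, 2.391, 0.0]
wrist_force: [-0.5, -0.2, 2.1]
width: 0.0001
finger_force: 1.2
```

```bash
echo "5.8 0.0165 0.003 0.0025 0.002" >> cmds.txt; python3 plan.py 2 0 6 1.5
```

```text
t 6.20 th -0.0880 z 0.24355 fz 2.12 n 297
t 6.25 th -0.0818 z 0.24357 fz 2.33 n 294
now 6.3 [0.5157 0.0244 0.2435] [ 0.35 -0.89  1.7 ]
inn 5.70 0.0023
inn 5.75 -0.0016
inn 6.20 0.0010
inn 6.25 0.0014
t 6.3 x [-0.0774  0.0986  0.0823 26.0225 34.3412] sd [1.0000e-03 1.1200e-02 1.1700e-02 9.7940e-01 7.3588e+00]
p cmd 28.40000000000001 p meas 28.49596539136412
ROWS [0.0075, 0.001, 0.0005, 0.0005, 0.0005, 0.0]
[(np.float64(-0.068), np.float64(0.094)), (np.float64(-0.059), np.float64(0.083)), (np.float64(-0.051), np.float64(0.072)), (np.float64(-0.044), np.float64(0.063)), (np.float64(-0.039), np.float64(0.055)), (np.float64(-0.033), np.float64(0.048))]
[26.9 26.7 26.6 26.5 26.4 26.4]
PASTE 6.3 0.0075 0.001 0.0005 0.0005 0.0005 0.0
```

play_rows([
  [0, 0, 0.009, 0, 0, 0, 0],
  [0, 0, 0.001, 0, 0, 0, 0],
  [0, 0, 0.0005, 0, 0, 0, 0],
  [0, 0, 0.0005, 0, 0, 0, 0],
])

```text
t: 6.7
ee_pos: [0.5157, 0.0245, 0.2457]
eef_rot: [2.038, 2.391, 0.0]
wrist_force: [0.8, -0.4, 2.4]
width: 0.0004
finger_force: 1.1
```

```bash
echo "6.3 0.009 0.001 0.0005 0.0005" >> cmds.txt; python3 plan.py 2 0 6 1.5
```

```text
t 6.70 th -0.0471 z 0.24568 fz 2.42 n 304
t 6.75 th -0.0444 z 0.24571 fz 2.61 n 306
now 6.8 [0.5157 0.0245 0.2457] [ 0.38 -0.47  1.77]
inn 6.20 0.0010
inn 6.25 0.0014
inn 6.70 -0.0013
inn 6.75 0.0004
t 6.8 x [-0.0424  0.0392  0.083  26.0841 34.0401] sd [1.0000e-03 9.1000e-03 1.0100e-02 6.2970e-01 5.9118e+00]
p cmd 26.200000000000006 p meas 26.299567955779896
ROWS [-0.006, 0.001, 0.001, 0.0005, 0.0005, 0.0005]
[(np.float64(-0.039), np.float64(0.032)), (np.float64(-0.036), np.float64(0.031)), (np.float64(-0.033), np.float64(0.03)), (np.float64(-0.03), np.float64(0.029)), (np.float64(-0.027), np.float64(0.027)), (np.float64(-0.024), np.float64(0.026))]
[27.4 27.2 27.  26.9 26.8 26.7]
PASTE 6.8 -0.006 0.001 0.001 0.0005 0.0005 0.0005
```

play_rows([
  [0, 0, -0.006, 0, 0, 0, 0],
  [0, 0, 0.001, 0, 0, 0, 0],
  [0, 0, 0.001, 0, 0, 0, 0],
  [0, 0, 0.0005, 0, 0, 0, 0],
  [0, 0, 0.0005, 0, 0, 0, 0],
])

```text
t: 7.3
ee_pos: [0.5157, 0.0244, 0.2452]
eef_rot: [2.038, 2.391, 0.0]
wrist_force: [0.8, 0.2, 1.8]
width: -0.0002
finger_force: 1.0
```

```bash
echo "6.8 -0.006 0.001 0.001 0.0005 0.0005" >> cmds.txt; python3 plan.py 2 0 7 1.5
```

```text
t 7.30 th -0.0201 z 0.24517 fz 1.76 n 306
t 7.35 th -0.0186 z 0.24518 fz 2.08 n 305
now 7.4 [0.5156 0.0244 0.2452] [0.09 0.62 1.86]
inn 6.70 -0.0013
inn 6.75 0.0004
inn 7.30 0.0068
inn 7.35 -0.0009
t 7.4 x [-1.59000e-02  4.86000e-02  8.33000e-02  2.58102e+01  3.62544e+01] sd [1.0000e-03 9.3000e-03 9.8000e-03 3.8120e-01 4.1331e+00]
p cmd 26.800000000000004 p meas 26.84971959836996
ROWS [0.01, -0.0005, -0.0005, -0.0005, -0.0005, -0.0005, -0.0005]
[(np.float64(-0.011), np.float64(0.047)), (np.float64(-0.007), np.float64(0.037)), (np.float64(-0.004), np.float64(0.028)), (np.float64(-0.001), np.float64(0.021)), (np.float64(0.001), np.float64(0.015)), (np.float64(0.002), np.float64(0.01)), (np.float64(0.003), np.float64(0.007))]
[24.8 24.9 25.  25.1 25.2 25.3 25.4]
PASTE 7.4 0.01 -0.0005 -0.0005 -0.0005 -0.0005 -0.0005 -0.0005
```

play_rows([
  [0, 0, 0.01, 0, 0, 0, 0],
  [0, 0, -0.0005, 0, 0, 0, 0],
  [0, 0, -0.0005, 0, 0, 0, 0],
  [0, 0, -0.0005, 0, 0, 0, 0],
  [0, 0, -0.0005, 0, 0, 0, 0],
])

```text
t: 7.9
ee_pos: [0.5157, 0.0244, 0.2467]
eef_rot: [2.038, 2.391, 0.0]
wrist_force: [0.4, -0.7, 2.0]
width: 0.0
finger_force: 0.9
```

```bash
echo "7.4 0.01 -0.0005 -0.0005 -0.0005 -0.0005" >> cmds.txt; python3 plan.py 2 0 7 1.5
```

```text
t 7.90 th -0.0052 z 0.24668 fz 1.95 n 312
t 7.95 th -0.0039 z 0.24671 fz 1.55 n 306
now 8.0 [0.5157 0.0245 0.2467] [0.52 0.03 1.48]
inn 7.30 0.0068
inn 7.35 -0.0009
inn 7.90 -0.0058
inn 7.95 0.0015
t 8.0 x [-4.70000e-03 -6.00000e-03  8.06000e-02  2.59596e+01  3.48172e+01] sd [9.0000e-04 7.5000e-03 8.4000e-03 2.2020e-01 2.7796e+00]
p cmd 25.20000000000001 p meas 25.334565207849185
ROWS [-0.0075, 0.0005, 0.0005, 0.0005, 0.0, 0.0005, 0.0]
[(np.float64(-0.006), np.float64(-0.01)), (np.float64(-0.006), np.float64(-0.006)), (np.float64(-0.007), np.float64(-0.003)), (np.float64(-0.007), np.float64(-0.001)), (np.float64(-0.007), np.float64(0.001)), (np.float64(-0.007), np.float64(0.002)), (np.float64(-0.006), np.float64(0.003))]
[26.7 26.6 26.5 26.4 26.4 26.3 26.3]
PASTE 8.0 -0.0075 0.0005 0.0005 0.0005 0.0 0.0005 0.0
```

play_rows([
  [0, 0, -0.006, 0, 0, 0, 0],
  [0, 0, 0.0005, 0, 0, 0, 0],
  [0, 0, 0.0005, 0, 0, 0, 0],
  [0, 0, 0.0005, 0, 0, 0, 0],
  [0, 0, 0, 0, 0, 0, 0],
])

```text
t: 8.5
ee_pos: [0.5156, 0.0245, 0.2459]
eef_rot: [2.038, 2.391, 0.0]
wrist_force: [1.2, -0.6, 1.6]
width: -0.0005
finger_force: 1.0
```

```bash
echo "8.0 -0.006 0.0005 0.0005 0.0005 0" >> cmds.txt; python3 plan.py 2 0 8 1.5
```

```text
t 8.50 th -0.0024 z 0.24586 fz 1.61 n 309
t 8.55 th -0.0025 z 0.24587 fz 0.84 n 304
now 8.6 [0.5157 0.0245 0.2459] [-0.13 -0.42  2.55]
inn 7.90 -0.0058
inn 7.95 0.0015
inn 8.50 0.0068
inn 8.55 -0.0003
t 8.6 x [-1.90000e-03  9.00000e-03  8.17000e-02  2.58263e+01  3.60041e+01] sd [9.0000e-04 7.3000e-03 8.2000e-03 1.7930e-01 2.4434e+00]
p cmd 26.100000000000005 p meas 26.147262160927887
ROWS [0.003, -0.0005, -0.0, -0.0, -0.0005, 0.0, -0.0, -0.0]
[(np.float64(-0.001), np.float64(0.009)), (np.float64(-0.0), np.float64(0.007)), (np.float64(0.0), np.float64(0.005)), (np.float64(0.001), np.float64(0.003)), (np.float64(0.001), np.float64(0.002)), (np.float64(0.001), np.float64(0.001)), (np.float64(0.001), np.float64(0.001)), (np.float64(0.001), np.float64(0.0))]
[25.5 25.6 25.6 25.6 25.7 25.7 25.7 25.7]
PASTE 8.6 0.003 -0.0005 -0.0 -0.0 -0.0005 0.0 -0.0 -0.0
```

Steady near zero; now a longer step.

play_rows([
  [0, 0, 0.002, 0, 0, 0, 0],
  [0, 0, -0.0005, 0, 0, 0, 0],
  [0, 0, 0, 0, 0, 0, 0],
  [0, 0, 0, 0, 0, 0, 0],
  [0, 0, 0, 0, 0, 0, 0],
  [0, 0, 0, 0, 0, 0, 0],
  [0, 0, 0, 0, 0, 0, 0],
])

```text
t: 9.3
ee_pos: [0.5157, 0.0245, 0.2461]
eef_rot: [2.038, 2.391, 0.0]
wrist_force: [0.5, -0.3, 2.1]
width: -0.0003
finger_force: 1.0
```

```bash
echo "8.6 0.002 -0.0005 0 0 0 0 0" >> cmds.txt; python3 plan.py 2 0 8 1.5
```

```text
t 9.30 th -0.0029 z 0.24614 fz 2.07 n 303
t 9.35 th -0.0027 z 0.24613 fz 2.90 n 313
now 9.4 [0.5157 0.0244 0.2461] [ 0.16 -0.3   2.03]
inn 8.55 -0.0003
inn 9.30 -0.0077
inn 9.35 0.0006
t 9.4 x [-3.30000e-03 -7.40000e-03  7.99000e-02  2.59040e+01  3.53603e+01] sd [9.0000e-04 7.5000e-03 7.7000e-03 1.5130e-01 2.1957e+00]
p cmd 25.800000000000008 p meas 25.859644884905915
ROWS [-0.0035, 0.0005, 0.0005, 0.0, 0.0005, 0.0005, -0.0, -0.0]
[(np.float64(-0.004), np.float64(-0.008)), (np.float64(-0.005), np.float64(-0.004)), (np.float64(-0.005), np.float64(-0.002)), (np.float64(-0.005), np.float64(-0.0)), (np.float64(-0.005), np.float64(0.001)), (np.float64(-0.005), np.float64(0.002)), (np.float64(-0.005), np.float64(0.002)), (np.float64(-0.004), np.float64(0.002))]
[26.5 26.4 26.3 26.3 26.2 26.1 26.1 26.1]
PASTE 9.4 -0.0035 0.0005 0.0005 0.0 0.0005 0.0005 -0.0 -0.0
```

play_rows([
  [0, 0, -0.002, 0, 0, 0, 0],
  [0, 0, 0, 0, 0, 0, 0],
  [0, 0, 0.0005, 0, 0, 0, 0],
  [0, 0, 0, 0, 0, 0, 0],
  [0, 0, 0, 0, 0, 0, 0],
  [0, 0, 0, 0, 0, 0, 0],
  [0, 0, 0, 0, 0, 0, 0],
])

```text
t: 10.1
ee_pos: [0.5157, 0.0244, 0.2458]
eef_rot: [2.038, 2.391, 0.0]
wrist_force: [-0.5, 0.1, 2.7]
width: -0.0
finger_force: 1.0
```

```bash
echo "9.4 -0.002 0 0.0005 0 0 0 0" >> cmds.txt; python3 plan.py 2 0 8 1.5
```

```text
t 10.10 th -0.0022 z 0.24583 fz 2.71 n 308
t 10.15 th -0.0015 z 0.24582 fz 2.19 n 310
now 10.2 [0.5157 0.0244 0.2458] [ 0.24 -0.38  1.84]
inn 9.30 -0.0077
inn 9.35 0.0006
inn 10.10 0.0062
inn 10.15 0.0004
t 10.2 x [-1.30000e-03  8.40000e-03  8.07000e-02  2.58397e+01  3.57033e+01] sd [9.0000e-04 7.3000e-03 7.6000e-03 1.4220e-01 2.1211e+00]
p cmd 26.100000000000005 p meas 26.180816261639595
ROWS [0.003, -0.0005, -0.0, -0.0, -0.0005, -0.0, -0.0, -0.0005]
[(np.float64(-0.0), np.float64(0.009)), (np.float64(0.0), np.float64(0.006)), (np.float64(0.001), np.float64(0.004)), (np.float64(0.001), np.float64(0.003)), (np.float64(0.001), np.float64(0.002)), (np.float64(0.002), np.float64(0.001)), (np.float64(0.002), np.float64(0.0)), (np.float64(0.002), np.float64(-0.0))]
[25.5 25.6 25.6 25.6 25.7 25.7 25.7 25.8]
PASTE 10.2 0.003 -0.0005 -0.0 -0.0 -0.0005 -0.0 -0.0 -0.0005
```

play_rows([
  [0, 0, 0.002, 0, 0, 0, 0],
  [0, 0, -0.0005, 0, 0, 0, 0],
  [0, 0, 0, 0, 0, 0, 0],
  [0, 0, 0, 0, 0, 0, 0],
  [0, 0, 0, 0, 0, 0, 0],
  [0, 0, 0, 0, 0, 0, 0],
  [0, 0, 0, 0, 0, 0, 0],
])

```text
t: 10.9
ee_pos: [0.5157, 0.0245, 0.2461]
eef_rot: [2.038, 2.391, 0.0]
wrist_force: [-0.2, -0.0, 2.2]
width: 0.0
finger_force: 1.0
```

```bash
echo "10.2 0.002 -0.0005 0 0 0 0 0" >> cmds.txt; python3 plan.py 2 0 8 1.5
```

```text
t 10.90 th -0.0028 z 0.24611 fz 2.20 n 307
t 10.95 th -0.0020 z 0.24614 fz 1.89 n 311
now 11.0 [0.5157 0.0244 0.2461] [0.12 0.13 1.85]
inn 10.15 0.0004
inn 10.90 -0.0077
inn 10.95 0.0011
t 11.0 x [-2.80000e-03 -6.20000e-03  8.03000e-02  2.58910e+01  3.55567e+01] sd [9.0000e-04 7.3000e-03 7.5000e-03 1.3940e-01 2.1013e+00]
p cmd 25.800000000000008 p meas 25.87008432031293
ROWS [-0.003, 0.0005, 0.0005, 0.0, 0.0, 0.0005, 0.0, 0.0005]
[(np.float64(-0.003), np.float64(-0.006)), (np.float64(-0.004), np.float64(-0.004)), (np.float64(-0.004), np.float64(-0.002)), (np.float64(-0.004), np.float64(-0.0)), (np.float64(-0.004), np.float64(0.001)), (np.float64(-0.004), np.float64(0.002)), (np.float64(-0.004), np.float64(0.002)), (np.float64(-0.004), np.float64(0.003))]
[26.4 26.3 26.2 26.2 26.2 26.1 26.1 26. ]
PASTE 11.0 -0.003 0.0005 0.0005 0.0 0.0 0.0005 0.0 0.0005
```

play_rows([
  [0, 0, -0.0015, 0, 0, 0, 0],
  [0, 0, 0, 0, 0, 0, 0],
  [0, 0, 0.0005, 0, 0, 0, 0],
  [0, 0, 0, 0, 0, 0, 0],
  [0, 0, 0, 0, 0, 0, 0],
  [0, 0, 0, 0, 0, 0, 0],
  [0, 0, 0, 0, 0, 0, 0],
])

```text
t: 11.7
ee_pos: [0.5157, 0.0245, 0.2459]
eef_rot: [2.038, 2.391, 0.0]
wrist_force: [-0.6, -1.7, 1.7]
width: 0.0002
finger_force: 1.0
```

```bash
echo "11.0 -0.0015 0 0.0005 0 0 0 0" >> cmds.txt; python3 plan.py 2 0 8 1.5
```

```text
t 11.70 th -0.0014 z 0.24593 fz 1.67 n 308
t 11.75 th -0.0014 z 0.24592 fz 0.89 n 305
now 11.8 [0.5157 0.0245 0.246 ] [ 0.08 -0.05  0.92]
inn 10.95 0.0011
inn 11.70 0.0065
inn 11.75 -0.0002
t 11.8 x [-1.00000e-03  5.30000e-03  8.05000e-02  2.58381e+01  3.56816e+01] sd [9.0000e-04 7.3000e-03 7.5000e-03 1.3820e-01 2.0918e+00]
p cmd 26.000000000000007 p meas 26.038075541022778
ROWS [0.0015, 0.0, 0.0, 0.0, -0.0, -0.0, -0.0005, 0.0]
[(np.float64(-0.0), np.float64(0.006)), (np.float64(0.0), np.float64(0.005)), (np.float64(0.0), np.float64(0.003)), (np.float64(0.001), np.float64(0.003)), (np.float64(0.001), np.float64(0.002)), (np.float64(0.001), np.float64(0.001)), (np.float64(0.001), np.float64(0.0)), (np.float64(0.001), np.float64(0.0))]
[25.7 25.7 25.7 25.7 25.7 25.7 25.8 25.8]
PASTE 11.8 0.0015 0.0 0.0 0.0 -0.0 -0.0 -0.0005 0.0
```

play_rows([
  [0, 0, 0.001, 0, 0, 0, 0],
  [0, 0, -0.0005, 0, 0, 0, 0],
  [0, 0, 0, 0, 0, 0, 0],
  [0, 0, 0, 0, 0, 0, 0],
  [0, 0, 0, 0, 0, 0, 0],
  [0, 0, 0, 0, 0, 0, 0],
  [0, 0, 0, 0, 0, 0, 0],
])

```text
t: 12.5
ee_pos: [0.5157, 0.0245, 0.2461]
eef_rot: [2.038, 2.391, 0.0]
wrist_force: [-0.4, -0.5, 2.1]
width: 0.0
finger_force: 1.0
```

```bash
echo "11.8 0.001 -0.0005 0 0 0 0 0" >> cmds.txt; python3 plan.py 2 0 8 1.5
```

```text
t 12.50 th -0.0017 z 0.24607 fz 2.10 n 305
t 12.55 th -0.0019 z 0.24604 fz 1.38 n 310
now 12.6 [0.5157 0.0245 0.246 ] [ 0.32 -0.68  2.53]
inn 11.75 -0.0002
inn 12.50 -0.0058
inn 12.55 -0.0001
t 12.6 x [-2.00000e-03 -2.90000e-03  8.04000e-02  2.58891e+01  3.56338e+01] sd [9.0000e-04 7.3000e-03 7.5000e-03 1.3780e-01 2.0899e+00]
p cmd 25.90000000000001 p meas 25.976945690891597
ROWS [-0.001, -0.0, -0.0, 0.0, 0.0005, -0.0, -0.0, -0.0]
[(np.float64(-0.002), np.float64(-0.003)), (np.float64(-0.003), np.float64(-0.002)), (np.float64(-0.003), np.float64(-0.001)), (np.float64(-0.003), np.float64(-0.0)), (np.float64(-0.003), np.float64(0.001)), (np.float64(-0.003), np.float64(0.001)), (np.float64(-0.003), np.float64(0.001)), (np.float64(-0.002), np.float64(0.001))]
[26.1 26.1 26.1 26.1 26.  26.  26.  26. ]
PASTE 12.6 -0.001 -0.0 -0.0 0.0 0.0005 -0.0 -0.0 -0.0
```

play_rows([
  [0, 0, -0.0005, 0, 0, 0, 0],
  [0, 0, 0, 0, 0, 0, 0],
  [0, 0, 0, 0, 0, 0, 0],
  [0, 0, 0, 0, 0, 0, 0],
  [0, 0, 0, 0, 0, 0, 0],
  [0, 0, 0, 0, 0, 0, 0],
  [0, 0, 0, 0, 0, 0, 0],
])

```text
t: 13.3
ee_pos: [0.5157, 0.0244, 0.2459]
eef_rot: [2.038, 2.391, 0.0]
wrist_force: [1.2, -0.7, 1.6]
width: 0.0002
finger_force: 1.0
```

```bash
echo "12.6 -0.0005 0 0 0 0 0 0" >> cmds.txt; python3 plan.py 2 0 8 1.5; echo ---LOWER; for w in 0.7 1.0; do python3 plan.py 0 -0.17 8 $w | tail -4; done
```

```text
t 13.30 th -0.0020 z 0.24593 fz 1.56 n 311
t 13.35 th -0.0015 z 0.24592 fz 2.60 n 306
now 13.4 [0.5157 0.0245 0.246 ] [-0.07 -0.78  1.95]
inn 12.55 -0.0001
inn 13.30 0.0021
inn 13.35 0.0005
t 13.4 x [-1.50000e-03  3.10000e-03  8.04000e-02  2.58647e+01  3.56582e+01] sd [9.0000e-04 7.3000e-03 7.5000e-03 1.3750e-01 2.0863e+00]
p cmd 26.00000000000001 p meas 26.043887702880795
ROWS [0.001, -0.0, -0.0, -0.0005, 0.0005, -0.0005, 0.0, 0.0005]
[(np.float64(-0.001), np.float64(0.003)), (np.float64(-0.001), np.float64(0.002)), (np.float64(-0.001), np.float64(0.002)), (np.float64(-0.001), np.float64(0.001)), (np.float64(-0.0), np.float64(0.001)), (np.float64(-0.0), np.float64(0.001)), (np.float64(-0.0), np.float64(0.001)), (np.float64(-0.0), np.float64(0.001))]
[25.8 25.8 25.8 25.9 25.8 25.9 25.9 25.8]
PASTE 13.4 0.001 -0.0 -0.0 -0.0005 0.0005 -0.0005 0.0 0.0005
---LOWER
ROWS [0.006, -0.001, -0.0005, -0.001, -0.001, -0.001, -0.001, -0.0015]
[(np.float64(-0.001), np.float64(0.001)), (np.float64(-0.002), np.float64(-0.008)), (np.float64(-0.003), np.float64(-0.015)), (np.float64(-0.005), np.float64(-0.022)), (np.float64(-0.007), np.float64(-0.027)), (np.float64(-0.01), np.float64(-0.032)), (np.float64(-0.013), np.float64(-0.036)), (np.float64(-0.017), np.float64(-0.04))]
[24.8 25.  25.1 25.3 25.5 25.7 25.9 26.2]
PASTE 13.4 0.006 -0.001 -0.0005 -0.001 -0.001 -0.001 -0.001 -0.0015
ROWS [0.0115, -0.0025, -0.002, -0.0025, -0.002, -0.002, -0.002, -0.002]
[(np.float64(-0.001), np.float64(-0.002)), (np.float64(-0.002), np.float64(-0.018)), (np.float64(-0.005), np.float64(-0.032)), (np.float64(-0.009), np.float64(-0.043)), (np.float64(-0.013), np.float64(-0.051)), (np.float64(-0.019), np.float64(-0.057)), (np.float64(-0.025), np.float64(-0.062)), (np.float64(-0.031), np.float64(-0.066))]
[23.7 24.2 24.6 25.1 25.5 25.9 26.3 26.7]
PASTE 13.4 0.0115 -0.0025 -0.002 -0.0025 -0.002 -0.002 -0.002 -0.002
```

play_rows([
  [0, 0, 0.0115, 0, 0, 0, 0],
  [0, 0, -0.0025, 0, 0, 0, 0],
  [0, 0, -0.002, 0, 0, 0, 0],
  [0, 0, -0.0025, 0, 0, 0, 0],
  [0, 0, -0.002, 0, 0, 0, 0],
])

```text
t: 13.9
ee_pos: [0.5157, 0.0244, 0.2463]
eef_rot: [2.038, 2.391, 0.0]
wrist_force: [-0.4, -0.6, 2.4]
width: 0.0003
finger_force: 1.0
```

```bash
echo "13.4 0.0115 -0.0025 -0.002 -0.0025 -0.002" >> cmds.txt; python3 plan.py 2 -0.17 8 1
```

```text
t 13.90 th -0.0080 z 0.24633 fz 2.43 n 305
t 13.95 th -0.0083 z 0.24628 fz 1.85 n 307
now 14.0 [0.5157 0.0245 0.2463] [-0.54  0.07  2.56]
inn 13.30 0.0021
inn 13.35 0.0005
inn 13.90 0.0053
inn 13.95 0.0017
t 14.0 x [-1.08000e-02 -3.75000e-02  7.83000e-02  2.57803e+01  3.53970e+01] sd [9.0000e-04 7.2000e-03 7.3000e-03 1.3630e-01 2.0766e+00]
p cmd 25.500000000000007 p meas 25.668143613600066
ROWS [0.001, -0.002, -0.002, -0.002, -0.002, -0.002, -0.0015, -0.0015]
[(np.float64(-0.015), np.float64(-0.044)), (np.float64(-0.02), np.float64(-0.051)), (np.float64(-0.025), np.float64(-0.057)), (np.float64(-0.031), np.float64(-0.061)), (np.float64(-0.037), np.float64(-0.064)), (np.float64(-0.044), np.float64(-0.065)), (np.float64(-0.05), np.float64(-0.066)), (np.float64(-0.057), np.float64(-0.065))]
[25.3 25.7 26.1 26.5 26.9 27.3 27.6 27.9]
PASTE 14.0 0.001 -0.002 -0.002 -0.002 -0.002 -0.002 -0.0015 -0.0015
```

```bash
sed -e 's/th,om,a,p0,b=x; al=a\*(p-p0+b\*th)/th,om,a,p0,b,c=x; al=a*(p-p0+b*th)-c*om/' -e 's/om+al\*DT,a,p0,b\]/om+al*DT,a,p0,b,c]/' -e 's/np.zeros((5,5))/np.zeros((6,6))/' -e 's/1e-3,1e-2))/1e-3,1e-2,1e-3))/' -e 's/e=np.zeros(5)/e=np.zeros(6)/' -e 's/26.,32.\]/26.,32.,.8]/' -e 's/1.5,10.\])/1.5,10.,.8])/' -e 's/(.1\*\*2)\*DT,1e-8\]/(.04**2)*DT,1e-8,1e-8]/' -e 's/np.eye(5)/np.eye(6)/' -e 's/acc\/y\[2\]/(acc+y[5]*y[1])\/y[2]/' -e 's/t>tend-.9/t>tend-9/' plan.py > plan2.py; python3 plan2.py 0 -0.17 8 1
```

```text
inn 5.35 -0.0018
inn 5.70 0.0041
inn 5.75 -0.0014
inn 6.20 0.0078
inn 6.25 0.0017
inn 6.70 0.0019
inn 6.75 0.0002
inn 7.30 -0.0003
inn 7.35 -0.0010
inn 7.90 -0.0065
inn 7.95 0.0012
inn 8.50 0.0019
inn 8.55 -0.0005
inn 9.30 -0.0093
inn 9.35 0.0004
inn 10.10 0.0021
inn 10.15 0.0004
inn 10.90 -0.0063
inn 10.95 0.0010
inn 11.70 0.0039
inn 11.75 -0.0002
inn 12.50 -0.0043
inn 12.55 -0.0002
inn 13.30 0.0006
inn 13.35 0.0005
inn 13.90 0.0037
inn 13.95 0.0015
t 14.0 x [-1.05000e-02 -3.13000e-02  7.03000e-02  2.58324e+01  2.99068e+01
  5.37600e-01] sd [9.0000e-04 7.7000e-03 8.2000e-03 8.8200e-02 2.9483e+00 3.1680e-01]
p cmd 25.500000000000007 p meas 25.668143613600066
ROWS [0.0045, -0.002, -0.002, -0.0015, -0.0015, -0.002, -0.0015, -0.0015]
[(np.float64(-0.014), np.float64(-0.036)), (np.float64(-0.018), np.float64(-0.045)), (np.float64(-0.023), np.float64(-0.052)), (np.float64(-0.028), np.float64(-0.057)), (np.float64(-0.034), np.float64(-0.06)), (np.float64(-0.04), np.float64(-0.063)), (np.float64(-0.046), np.float64(-0.064)), (np.float64(-0.053), np.float64(-0.064))]
[24.6 25.  25.4 25.7 26.  26.4 26.7 27. ]
PASTE 14.0 0.0045 -0.002 -0.002 -0.0015 -0.0015 -0.002 -0.0015 -0.0015
```

play_rows([
  [0, 0, 0.0045, 0, 0, 0, 0],
  [0, 0, -0.002, 0, 0, 0, 0],
  [0, 0, -0.002, 0, 0, 0, 0],
  [0, 0, -0.0015, 0, 0, 0, 0],
  [0, 0, -0.0015, 0, 0, 0, 0],
])

```text
t: 14.5
ee_pos: [0.5156, 0.0245, 0.2459]
eef_rot: [2.038, 2.391, 0.0]
wrist_force: [-0.4, 0.1, 1.5]
width: -0.0004
finger_force: 1.0
```

```bash
sed -i 's/t>tend-9/t>tend-.9/' plan2.py; echo "14.0 0.0045 -0.002 -0.002 -0.0015 -0.0015" >> cmds.txt; python3 plan2.py 2 -0.17 8 1
```

```text
t 14.50 th -0.0121 z 0.24587 fz 1.49 n 305
t 14.55 th -0.0123 z 0.24582 fz 1.77 n 307
now 14.6 [0.5156 0.0244 0.2458] [-0.18 -1.43  2.63]
inn 13.90 0.0037
inn 13.95 0.0015
inn 14.50 0.0219
inn 14.55 0.0002
t 14.6 x [-1.25000e-02 -9.00000e-04  5.64000e-02  2.57595e+01  2.40063e+01
  1.20960e+00] sd [9.0000e-04 6.2000e-03 6.8000e-03 9.0400e-02 2.2355e+00 2.2890e-01]
p cmd 26.000000000000007 p meas 26.1533962505906
ROWS [0.0135, -0.001, -0.0015, -0.001, -0.0015, -0.0015, -0.0015, -0.001]
[(np.float64(-0.013), np.float64(-0.006)), (np.float64(-0.014), np.float64(-0.019)), (np.float64(-0.016), np.float64(-0.031)), (np.float64(-0.02), np.float64(-0.04)), (np.float64(-0.024), np.float64(-0.047)), (np.float64(-0.029), np.float64(-0.052)), (np.float64(-0.035), np.float64(-0.056)), (np.float64(-0.04), np.float64(-0.059))]
[23.3 23.5 23.8 24.  24.3 24.6 24.9 25.1]
PASTE 14.6 0.0135 -0.001 -0.0015 -0.001 -0.0015 -0.0015 -0.0015 -0.001
```

```bash
cat > fit.py <<'E'
from plan import *
from scipy.optimize import least_squares
log=[json.loads(l) for l in open("log.jsonl")]; log=[r for r in log if r[0]>5.2]
T,P=knots(); D=np.array([[r[0],r[1]] for r in log]); G=[D[i:i+2] for i in range(0,len(D)-1,2)]
W=[np.vstack(G[i:i+3]) for i in range(0,len(G)-2,1)]
def sim(th,om,t,ts,q):
    a,p0,b,c,fr,lag=q; out=[]; pt=None
    n=int(round((ts[-1]-t)/.01))+1; tt=t+.01*np.arange(n); p=np.interp(tt+.005-lag,T,P); th_=[]
    for k in range(n):
        th_.append(th); al=a*(p[k]-p0+b*th)-c*om
        v=om+al*.01
        v=v-np.sign(v)*min(abs(v),fr*a*.01); th+=.005*(om+v); om=v   # Coulomb
    return np.interp(ts,tt,th_)
def res(x):
    q=x[:6]; r=[]
    for i,w in enumerate(W): r.append((sim(x[6+2*i],x[7+2*i],w[0,0],w[:,0],q)-w[:,1])/.0009)
    return np.concatenate(r+[(q-[.08,26,32,.3,.2,.03])/[.02,1.5,15,1,1,.03]])
best=None
for fr0 in (.05,.6):
    x0=[.08,26,32,.3,fr0,.03]
    for w in W: x0+= [w[0,1],(w[2,1]-w[0,1])/(w[2,0]-w[0,0])]
    s=least_squares(res,x0,x_scale=[.01,.3,5,.3,.2,.02]+[.002,.01]*len(W),loss="soft_l1",diff_step=1e-4)
    print(s.cost,s.x[:6].round(4))
    if best is None or s.cost<best.cost: best=s
r=best.fun
i=0
for w in W: print(w[0,0],(r[i:i+len(w)]).round(1)); i+=len(w)
print("last state",best.x[-2:])
E
python3 fit.py
```

```text
10.151559963241194 [ 8.33000e-02  2.53863e+01  3.34444e+01 -1.55100e-01  6.28300e-01
 -2.21000e-02]
10.152159997722736 [ 8.31000e-02  2.53877e+01  3.33661e+01 -1.46800e-01  6.26600e-01
 -2.20000e-02]
5.3 [-0.4  0.9 -1.2  0.3  0.8 -0.5]
5.7 [-0.7  0.8  0.6 -0.8  0.1 -0.1]
6.2 [ 0.5 -0.8  0.3  0.1 -0.5  0.3]
6.7 [ 0.1 -0.1 -0.4  0.4  0.7 -0.7]
7.3 [-0.4  0.5  1.4 -0.  -0.4 -0.2]
7.9 [ 0.6 -0.4 -0.6 -0.4  0.5  0.2]
8.5 [ 0.1 -0.2  0.3 -0.   0.3 -0.4]
9.3 [ 0.  -0.2 -0.  -0.7  0.9 -0. ]
10.1 [ 0.3 -0.4  1.1  0.2 -0.5 -0.4]
10.9 [ 0.3 -0.4 -0.3 -0.2  0.1  0.4]
11.7 [ 0.1 -0.2 -0.   0.2  0.3 -0.3]
12.5 [ 0.1 -0.2 -0.4 -1.1  0.6  0.4]
13.3 [ 0.2 -0.8  0.7  0.5 -0.3 -0. ]
last state [-0.0017897  -0.01001948]
```

```bash
cat > low.py <<'E'
import sys
if int(sys.argv[1]): 
    from look import look; look(int(sys.argv[1]))
from fit import *
q=best.x[:6]; a,p0,b,c,fr,lag=q; t=env.get_obs()["t"]; w=W[-1]
ts=[w[0,0],t-.02,t-.01,t]; y=sim(best.x[-2],best.x[-1],w[0,0],np.array(ts),q); th=y[-1]; om=(y[-1]-y[-2])/.01
print("now",t,"th om",th,om,"p",P[-1])
n=int(sys.argv[2]); rows=[]; tr=[]; p=P[-1]
for k in range(n):
    wr=-min(.06,.5*max(th+.19,.03)); acc=float(np.clip(-3*(om-wr),-.12,.12))
    pn=p0-b*th-fr+acc/a+(c*om)/a; s=round(-(pn-p)/200*2,3)/2; rows.append(s); 
    for i in range(10):
        pi=p+(-200*s)*min(1,(i+.5)*.1+.2); v=om+(a*(pi-p0+b*th)-c*om)*.01; v-=np.sign(v)*min(abs(v),fr*a*.01); th+=.005*(om+v); om=v
    p-=200*s; tr.append((round(float(th),3),round(float(om),3),round(p,2)))
print("ROWS",rows); print(tr)
E
python3 low.py 0 6 | tail -4
```

```text
last state [-0.0017897  -0.01001948]
now 14.6 th om -0.012371188394265516 0.0 p 26.000000000000007
ROWS [np.float64(0.0115), np.float64(-0.0), np.float64(-0.0005), np.float64(-0.0025), np.float64(-0.003), np.float64(-0.002)]
[(-0.013, -0.006, np.float64(23.7)), (-0.014, -0.019, np.float64(23.7)), (-0.016, -0.032, np.float64(23.8)), (-0.02, -0.043, np.float64(24.3)), (-0.025, -0.05, np.float64(24.9)), (-0.03, -0.055, np.float64(25.3))]
```

play_rows([
  [0, 0, 0.0115, 0, 0, 0, 0],
  [0, 0, 0, 0, 0, 0, 0],
  [0, 0, -0.0005, 0, 0, 0, 0],
  [0, 0, -0.0025, 0, 0, 0, 0],
  [0, 0, -0.003, 0, 0, 0, 0],
])

```text
t: 15.1
ee_pos: [0.5157, 0.0245, 0.247]
eef_rot: [2.038, 2.391, 0.0]
wrist_force: [0.5, 0.3, 0.9]
width: 0.0001
finger_force: 1.0
```

```bash
echo "14.6 0.0115 0 -0.0005 -0.0025 -0.003" >> cmds.txt; python3 low.py 2 6 | grep -v "\[-\?[ 0-9]*\.[0-9 ].*-.*\]$"
```

```text
t 15.10 th -0.0209 z 0.24696 fz 0.85 n 306
t 15.15 th -0.0241 z 0.24686 fz 1.16 n 304
11.066868584882151 [ 7.49000e-02  2.54064e+01  3.07286e+01  1.68500e-01  6.05500e-01
 -1.60000e-03]
11.066182789368149 [ 7.49000e-02  2.54067e+01  3.07642e+01  1.65300e-01  6.05800e-01
 -1.40000e-03]
now 15.2 th om -0.02590091755104089 -0.04332814922885994 p 24.90000000000001
ROWS [np.float64(0.0005), np.float64(-0.002), np.float64(-0.0015), np.float64(-0.0015), np.float64(-0.0015), np.float64(-0.001)]
[(-0.03, -0.049, np.float64(24.8)), (-0.036, -0.053, np.float64(25.2)), (-0.041, -0.057, np.float64(25.5)), (-0.047, -0.059, np.float64(25.8)), (-0.053, -0.061, np.float64(26.1)), (-0.059, -0.062, np.float64(26.3))]
```

play_rows([
  [0, 0, 0.0005, 0, 0, 0, 0],
  [0, 0, -0.002, 0, 0, 0, 0],
  [0, 0, -0.0015, 0, 0, 0, 0],
  [0, 0, -0.0015, 0, 0, 0, 0],
  [0, 0, -0.0015, 0, 0, 0, 0],
])

```text
t: 15.7
ee_pos: [0.5156, 0.0245, 0.2458]
eef_rot: [2.038, 2.391, 0.0]
wrist_force: [-0.7, -0.8, 1.5]
width: 0.0
finger_force: 1.1
```

```bash
echo "15.2 0.0005 -0.002 -0.0015 -0.0015 -0.0015" >> cmds.txt; python3 low.py 2 6 | egrep -v "^[0-9]+\.[0-9]+ \["
```

```text
t 15.70 th -0.0470 z 0.24580 fz 1.53 n 305
t 15.75 th -0.0496 z 0.24576 fz 1.68 n 302
now 15.8 [0.5157 0.0244 0.2458] [ 0.05 -0.71  1.8 ]
 -6.00000e-03]
 -6.00000e-03]
last state [-0.01213397 -0.00364093]
now 15.8 th om -0.05181932989083247 -0.044907925143818084 p 26.10000000000001
ROWS [np.float64(0.0035), np.float64(-0.001), np.float64(-0.002), np.float64(-0.001), np.float64(-0.0015), np.float64(-0.002)]
[(-0.056, -0.048, np.float64(25.4)), (-0.061, -0.053, np.float64(25.6)), (-0.067, -0.056, np.float64(26.0)), (-0.073, -0.058, np.float64(26.2)), (-0.079, -0.06, np.float64(26.5)), (-0.085, -0.06, np.float64(26.9))]
```

play_rows([
  [0, 0, 0.0035, 0, 0, 0, 0],
  [0, 0, -0.001, 0, 0, 0, 0],
  [0, 0, -0.002, 0, 0, 0, 0],
  [0, 0, -0.001, 0, 0, 0, 0],
  [0, 0, -0.0015, 0, 0, 0, 0],
])

```text
t: 16.3
ee_pos: [0.5157, 0.0244, 0.2454]
eef_rot: [2.038, 2.391, 0.0]
wrist_force: [1.2, -0.7, 1.5]
width: 0.0002
finger_force: 1.1
```

```bash
echo "15.8 0.0035 -0.001 -0.002 -0.001 -0.0015" >> cmds.txt; python3 low.py 2 7 | egrep -v "^[0-9]+\.[0-9]+ \["
```

```text
t 16.30 th -0.0721 z 0.24543 fz 1.49 n 294
t 16.35 th -0.0740 z 0.24533 fz 1.85 n 291
now 16.4 [0.5157 0.0245 0.2454] [-0.62  0.41  2.58]
 -5.40000e-03]
 -5.40000e-03]
last state [-0.02179962 -0.03651799]
now 16.4 th om -0.0765015650563784 -0.04306460713043997 p 26.500000000000007
ROWS [np.float64(0.0035), np.float64(-0.0015), np.float64(-0.002), np.float64(-0.0015), np.float64(-0.001), np.float64(-0.001), np.float64(-0.001)]
[(-0.081, -0.046, np.float64(25.8)), (-0.086, -0.05, np.float64(26.1)), (-0.091, -0.051, np.float64(26.5)), (-0.096, -0.052, np.float64(26.8)), (-0.101, -0.051, np.float64(27.0)), (-0.106, -0.05, np.float64(27.2)), (-0.111, -0.049, np.float64(27.4))]
```

play_rows([
  [0, 0, 0.0035, 0, 0, 0, 0],
  [0, 0, -0.0015, 0, 0, 0, 0],
  [0, 0, -0.002, 0, 0, 0, 0],
  [0, 0, -0.0015, 0, 0, 0, 0],
  [0, 0, -0.001, 0, 0, 0, 0],
  [0, 0, -0.001, 0, 0, 0, 0],
])

```text
t: 17.0
ee_pos: [0.5157, 0.0245, 0.2447]
eef_rot: [2.038, 2.391, 0.0]
wrist_force: [-0.4, -0.4, 1.8]
width: -0.0
finger_force: 1.2
```

```bash
echo "16.4 0.0035 -0.0015 -0.002 -0.0015 -0.001 -0.001" >> cmds.txt; python3 low.py 2 8 | egrep -v "^[0-9]+\.[0-9]+ \["
```

```text
t 17.00 th -0.1030 z 0.24474 fz 1.79 n 294
t 17.05 th -0.1057 z 0.24467 fz 2.50 n 294
now 17.1 [0.5157 0.0245 0.2447] [ 0.34 -0.69  2.17]
 -9.40000e-03]
 -5.20000e-03]
last state [-0.04741453 -0.039713  ]
now 17.1 th om -0.10782860739164399 -0.044527587588377715 p 27.200000000000006
ROWS [np.float64(-0.0005), np.float64(-0.0005), np.float64(-0.001), np.float64(-0.001), np.float64(-0.0005), np.float64(-0.0005), np.float64(-0.0005), np.float64(-0.0005)]
[(-0.112, -0.044, np.float64(27.3)), (-0.117, -0.043, np.float64(27.4)), (-0.121, -0.042, np.float64(27.6)), (-0.125, -0.04, np.float64(27.8)), (-0.129, -0.038, np.float64(27.9)), (-0.133, -0.037, np.float64(28.0)), (-0.136, -0.035, np.float64(28.1)), (-0.14, -0.033, np.float64(28.2))]
```

play_rows([
  [0, 0, -0.0005, 0, 0, 0, 0],
  [0, 0, -0.0005, 0, 0, 0, 0],
  [0, 0, -0.001, 0, 0, 0, 0],
  [0, 0, -0.001, 0, 0, 0, 0],
  [0, 0, -0.0005, 0, 0, 0, 0],
  [0, 0, -0.0005, 0, 0, 0, 0],
])

```text
t: 17.7
ee_pos: [0.5157, 0.0244, 0.2439]
eef_rot: [2.038, 2.391, 0.0]
wrist_force: [0.2, -1.4, 1.3]
width: 0.0
finger_force: 1.3
```

```bash
echo "17.1 -0.0005 -0.0005 -0.001 -0.001 -0.0005 -0.0005" >> cmds.txt; python3 low.py 2 8 | egrep -v "^[0-9]+\.[0-9]+ \["
```

```text
t 17.70 th -0.1356 z 0.24394 fz 1.26 n 283
t 17.75 th -0.1375 z 0.24391 fz 2.02 n 274
now 17.8 [0.5157 0.0244 0.2439] [0.78 0.09 2.47]
 -5.10000e-03]
 -4.00000e-03]
last state [-0.07194065 -0.04040568]
now 17.8 th om -0.13954865622958204 -0.04197193232304275 p 28.00000000000001
ROWS [np.float64(-0.0035), np.float64(-0.0005), np.float64(-0.0), np.float64(-0.0005), np.float64(0.0), np.float64(0.0), np.float64(-0.0), np.float64(-0.0)]
[(-0.144, -0.039, np.float64(28.7)), (-0.147, -0.035, np.float64(28.8)), (-0.151, -0.031, np.float64(28.8)), (-0.154, -0.028, np.float64(28.9)), (-0.156, -0.025, np.float64(28.9)), (-0.159, -0.023, np.float64(28.9)), (-0.161, -0.021, np.float64(28.9)), (-0.163, -0.02, np.float64(28.9))]
```

play_rows([
  [0, 0, -0.0035, 0, 0, 0, 0],
  [0, 0, -0.0005, 0, 0, 0, 0],
  [0, 0, 0, 0, 0, 0, 0],
  [0, 0, -0.0005, 0, 0, 0, 0],
  [0, 0, 0, 0, 0, 0, 0],
  [0, 0, 0, 0, 0, 0, 0],
  [0, 0, 0, 0, 0, 0, 0],
])

```text
t: 18.5
ee_pos: [0.5157, 0.0245, 0.243]
eef_rot: [2.038, 2.391, 0.0]
wrist_force: [-0.3, 0.3, 3.5]
width: -0.0
finger_force: 1.4
```

```bash
echo "17.8 -0.0035 -0.0005 0 -0.0005 0 0 0" >> cmds.txt; python3 look.py 2
```

```text
t 18.50 th -0.1586 z 0.24301 fz 3.48 n 278
t 18.55 th -0.1586 z 0.24303 fz 2.67 n 276
now 18.6 [0.5157 0.0245 0.243 ] [ 0.02 -0.17  3.46]
```

play_rows([
  [0, 0, 0.003, 0, 0, 0, 0],
  [0, 0, 0.003, 0, 0, 0, 0],
  [0, 0, 0.005, 0, 0, 0, 0],
  [0, 0, 0.01, 0, 0, 0, 0],
  [0, 0, 0.01, 0, 0, 0, 0],
  [0, 0, 0.015, 0, 0, 0, 0],
  [0, 0, 0.02, 0, 0, 0, 0],
  [0, 0, 0.02, 0, 0, 0, 0],
])

```text
t: 19.4
ee_pos: [0.5157, 0.0245, 0.2606]
eef_rot: [2.038, 2.391, 0.0]
wrist_force: [0.8, -0.4, 1.4]
width: 0.0001
finger_force: 0.6
```

play_rows([
  [0, 0, 0.02, 0, 0, 0, 0],
  [0, 0, 0.02, 0, 0, 0, 0],
  [0, 0, 0.02, 0, 0, 0, 0],
  [0, 0, 0.02, 0, 0, 0, 0],
  [0, 0, 0.05, 0, 0, 0, 0],
  [0, 0, 0.1, 0, 0, 0, 0],
  [0, 0, 0.15, 0, 0, 0, 0],
  [0, 0, 0.15, 0, 0, 0, 0],
])

```text
t: 20.2
ee_pos: [0.5153, 0.0246, 0.3675]
eef_rot: [-2.038, -2.391, 0.0]
wrist_force: [0.4, -1.2, -0.2]
width: -0.0
finger_force: 0.0
```

```bash
python3 - <<'E'
from look import *
look(1); im,d=env.get_image("side"); cv2.imwrite("pics/end.png",im[100:420,180:480,::-1])
C=cloud("side",d); K=np.array([.5148,.0242]); Q=C.reshape(-1,3); Q=Q[(np.hypot(*(Q[:,:2]-K).T)<.015)&(Q[:,2]>.2)]
print(np.histogram(Q[:,2],np.arange(.2,.42,.01))); print("knob z",np.median(Q[Q[:,2]<.29,2]))
E
```

```text
t 20.20 th -0.1592 z 0.36751 fz -0.16 n 279
now 20.25 [0.516  0.0243 0.3727] [-0.75  0.52  3.41]
(array([ 61,  52,  41,  52,  54,   3,   0, 134,   0,   0,   0,   0,   0,
         0,   0,   0,   0,  34, 103, 112, 116]), array([0.2 , 0.21, 0.22, 0.23, 0.24, 0.25, 0.26, 0.27, 0.28, 0.29, 0.3 ,
       0.31, 0.32, 0.33, 0.34, 0.35, 0.36, 0.37, 0.38, 0.39, 0.4 , 0.41]))
knob z 0.23809862622503297
```

View pics/end.png

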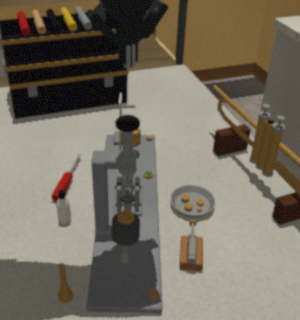

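The end picture shows the gripper clear above the black knob at (128,125) in the crop. The depth puts the knob top back at about 0.27 m, the beam is on its rest at -0.159, and all bystanders are where they were.

play_rows([
  [0, 0, 0, 0, 0, 0, 0],
  [0, 0, 0, 0, 0, 0, 0],
  [0, 0, 0, 0, 0, 0, 0],
  [0, 0, 0, 0, 0, 0, 0],
  [0, 0, 0, 0, 0, 0, 0],
])

```text
t: 20.8
ee_pos: [0.5155, 0.0245, 0.3658]
eef_rot: [-2.038, -2.39, 0.0]
wrist_force: [-0.5, 0.0, -0.6]
width: -0.0001
finger_force: 0.0
```

```bash
python3 -c "
from bench import env
print(env.job_done())"
```

```text
the job is handed in; nothing more can be done
None
```

The job is handed in, with no verdict returned: the pointer stayed between the heavy marks for about 7 s by camera measurement, the beam came down gently onto its rest at roughly 0.02 rad/s, and the knob is back up with the fingers clear of it.

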